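# Put the hammer away in the closed toolbox

## Robot

A 6-joint arm with a two-finger parallel gripper is mounted at the origin on the work surface. World frame = base frame: x ahead of the robot, y to its left, z up, the work surface at z = 0. Lengths are in m, angles in rad, forces in N, time in s.
With the tool pointing down it reaches from about 0.425 to 0.95 m from the base axis. Payload 3.5 kg.
Tool frame: the origin (TCP) lies on the centre line of the jaws, within the pads' length; the fingertips stand 14 mm ahead of it and the grasp point (between the pads) lies 5 mm behind it (tips_ahead is the distance from the TCP to the fingertips, in m); y points along the fingers, z is the direction in which the jaws open and shut, and the axes are right-handed (so a half turn about y gives the same grasp; the last joint's range is limited). The gripper opens to 85 mm and grips with 20 to 120 N. Pads are 22 mm wide; open, the fingers measure 114 mm over their backs; the gripper's body (76 mm by 85 mm) begins 54 mm behind the grasp point. The pads swing forward as they close: fully open they stand 13 mm farther back than shut.
Start: joints at [-1.473, 0.286, 1.577, -0, 1.279, -0.15], TCP at [0.166, -0.654, 0.245] pointing down, gripper open.
Joint ranges: [-2.77, 2.77], [-0.9, 2.22], [0.21, 2.48], [-1.53, 4.67], [0.24, 2.81], [-2.84, 2.84]. Speed limits (rad/s): [2.79, 2.79, 3.14, 3.14, 3.14, 3.14].

## Interface

Orientations are given as a unit quaternion [x, y, z, w].
In Python, from plant import get_state, read_camera, sign_off, tips_ahead gives the robot as it stands.
- The arm moves only by the tool send_rows, never from a script. Its argument "plan" is a list of rows, each a list of 2 entries, a list of its own where there are three numbers: the shift along the tool's x, y, z in units of 12 cm (1.0 is 12 cm), then the turn, a rotation vector about the tool's x, y, z in units of 360 degrees (1.0 is 360 degrees). In form: [[[tx, ty, tz], [rx, ry, rz]], ...]. A call has 1 to 12 rows; each row shifts and turns the commanded pose from where the row before left it, along the tool's axes as they then stand; what a row does not reach is not made up. A row lasts 1/10 s, in which the tool goes at most 50 mm and 8.59 degrees, less where a joint would pass 70% of its speed; a pose out of reach is approached as far as the arm can. A call with a number of a shift or a turn outside -1 to 1 is refused whole. A call with a gripper value outside its range is refused whole. "gripper" is the closure, from 0 (fully open) to 1 (shut), set as the call begins (left out, the last holds). The fingers move at their own pace and stop on an object; "grip_force" is the grip in N (left out, the last holds). Time passes only in rows, so rows that do not move let the fingers close. It gives the time, the measured TCP pose, the force and the opening at its end, in the units of the state.
- get_state(): the state, without advancing time (a new reading comes with each control period).
- read_camera(name): name is "scene" or "top" or "wrist"; returns a dict with "img" (384x512x3 uint8, blue, green, red), "fx", "fy", "cx", "cy" (pixels), "world_from_camera" (4x4, takes a point from camera to world coordinates); the wrist camera has in their place "mount" (4x4, takes a point from camera to tool coordinates, whose origin is the TCP and whose axes are the tool frame's). Camera axes: x right, y down, z forward; pixel columns grow to the right and rows downward; lengths in m; the calibration is good to about 2 mm. A picture is of the moment at which its call begins: read the wrist's pose just before it. There is no depth.
- sign_off(): hands the job in, once; it reports no verdict.
The state is a dict: "time": time; "qpos": joint angles; "dq": joint speeds; "joint_efforts": joint torques, N m; "eef_pos": TCP position; "tcp_rot": TCP orientation; "contact_force": force on the tool from outside, world axes, zero at the start; "wrist_torque": the same for the moment, N m; "opening": opening from 0.0 (shut) to 1.0 (fully open).
Only numpy, scipy, OpenCV 4.12 (cv2) and the standard library are available. Lean on these libraries where they do the work, as an engineer would, in place of code of your own. Each camera call takes 0.05 s, during which the arm holds its last target. There are 200 camera calls.

## Task

The hammer lying on the closed toolbox belongs inside it. Lift it off and lay it on the rubber mat, raise the toolbox lid all the way back until it rests on its stop, then lay the hammer flat on the bare floor of the toolbox and leave the lid open. Do not drop the hammer or let the lid slam either way, and leave the other things on the bench where they are.

Things in the scene. Friction and masses are not known exactly. Their poses are not given: they have to be found in the camera images.
- case: Grey steel toolbox, fixed: open box 200 (x) x 280 (y) x 85 mm high, walls and floor 4 mm. Origin: centre of its underside, z up. Hinge along y at its +x side, lid handle at its -x side. Inside along the hinge wall stands a black socket rail (x +70 to +96 mm, 42 mm high); the bare floor is x -96 to +70 mm, y -136 to +136 mm, 4 mm above the origin.
- lid (a joint): Lid angle, rad: 0 shut, grows as it opens, 1.85 on its stop (leaning 16 degrees back past upright). Flat grey lid 200 x 280 x 6 mm, 0.45 kg; its top is 91.5 mm above the case's origin when shut. It falls shut if let go before upright, and leans back onto the stop by itself beyond it.
- lid_handle (a point): Middle of the straight grip bar of the lid's bow handle: round steel, 12 mm thick, 110 mm long, parallel to the hinge, in the plane of the lid, its axis 50 mm beyond the lid's front edge and 250 mm from the hinge axis (88.5 mm above the bench when shut). Open gap between bar and lid edge. Axes turn with the lid.
- lid_hinge (a point): Middle of the hinge axis (at case x = +100 mm, 85.5 mm above the case's origin; the axis is the case's y). Axes turn with the lid; when shut they are those of the case.
- hammer: Hammer, 0.2 m long, about 0.3 kg, lying at the start on the lid. Origin: on its underside, below the grip point near its balance. Its x axis runs along the handle to the head. Round wooden handle 26 mm thick from x = -145 to +29 mm; head from x = +29 to +55 mm, 90 mm long across (y) and 28 mm high.
- hammer_grip (a point): Grip point on the axis of the hammer's handle, 14 mm above its underside, near the balance point.
- mat: Black rubber mat fixed flat on the bench, 240 (x) x 140 (y) x 4 mm, bare. Origin: centre of its underside.
- tape: Bystander: roll of grey tape lying flat, 96 mm across, 25 mm high. Origin: centre of its underside.
- screwdriver: Bystander: screwdriver lying down, 170 mm long. Origin: centre of its underside.
- spray: Bystander: upright aluminium spray can, 54 mm across, 170 mm high. Origin: centre of its underside.
- capacitor: Bystander: upright aluminium capacitor can, 50 mm across, 112 mm high. Origin: centre of its underside.
- mug: Bystander: white mug, 80 mm across, 90 mm high. Origin: centre of its underside.
- meter: Bystander: black multimeter lying flat, 150 x 75 x 42 mm. Origin: centre of its underside.
There are look-alikes about, which are no part of the job. Leave any pink look-alike of the hammer alone.

How it is judged:
By the outcome, as a careful person would: the job done as asked, in the order asked, and still so for the second after the job is handed in, with the robot touching nothing.
It also fails if it takes over 72 s, if anything falls off the work surface, if the arm or the gripper's body presses on something with over 40 N, if the wrist force passes 120 N, or if a joint passes its speed limit or range.

## Working session

There is one attempt and no reset: what is moved stays moved. The work goes in short steps, Python scripts to look and compute and a tool call to move; the robot and the scene stay as the last step left them, time stands still between calls to the robot, and variables do not carry over. Pictures are saved under pics/ and viewed, about 8 in all and at most 12, crops included, and the job is handed in when it is done.

Besides the shell and the picture viewer there is one more tool, called as name(argument=value, ...), one argument or row to a line, values as JSON. send_rows: Moves the arm, as the interface text tells. Its arguments: {"type":"object","properties":{"plan":{"type":"array"},"gripper":{"type":"number"},"grip_force":{"type":"number"}},"required":["plan"]}

```bash
ls; mkdir -p pics; python3 - <<'E'
from plant import *
import cv2,numpy as np
s=get_state();print({k:np.round(v,3) for k,v in s.items()},tips_ahead)
for n in("scene","top"):
    r=read_camera(n);cv2.imwrite(f"pics/{n}0.png",r["img"]);print(n,r["fx"],r["fy"],r["cx"],r["cy"],np.round(r["world_from_camera"],4).tolist())
a=cv2.imread("pics/top0.png");b=cv2.imread("pics/scene0.png")
cv2.imwrite("pics/top0b.png",cv2.resize(a,(800,600),interpolation=cv2.INTER_CUBIC))
cv2.imwrite("pics/scene0b.png",cv2.resize(b,(800,600),interpolation=cv2.INTER_CUBIC))
E
```

```text
pics
{'time': np.float64(0.0), 'qpos': array([-1.473,  0.287,  1.578, -0.   ,  1.279, -0.15 ]), 'dq': array([-0.001,  0.   ,  0.001,  0.   , -0.001,  0.   ]), 'joint_efforts': array([-1.0000e-03, -4.0599e+01, -2.9262e+01, -0.0000e+00,  6.0000e-03,
        0.0000e+00]), 'eef_pos': array([ 0.166, -0.654,  0.244]), 'tcp_rot': array([-0.087,  0.703, -0.701,  0.087]), 'contact_force': array([ 0.205, -0.254, -1.126]), 'wrist_torque': array([-0.011, -0.01 , -0.035]), 'opening': np.float64(1.001)} 0.014
scene 364.09786202258874 364.09786202258874 251.41928674651555 190.97304647403288 [[0.2611, 0.7268, -0.6353, 1.418], [0.9653, -0.1955, 0.173, -0.2775], [0.0015, -0.6584, -0.7527, 1.1482], [0.0, 0.0, 0.0, 1.0]]
top 379.74896249518395 379.74896249518395 256.71844687761154 184.4771538599954 [[0.0222, -0.9926, 0.1195, 0.3338], [-0.9996, -0.0242, -0.015, -0.0168], [0.0178, -0.1191, -0.9927, 1.3774], [0.0, 0.0, 0.0, 1.0]]
```

View pics/top0b.png

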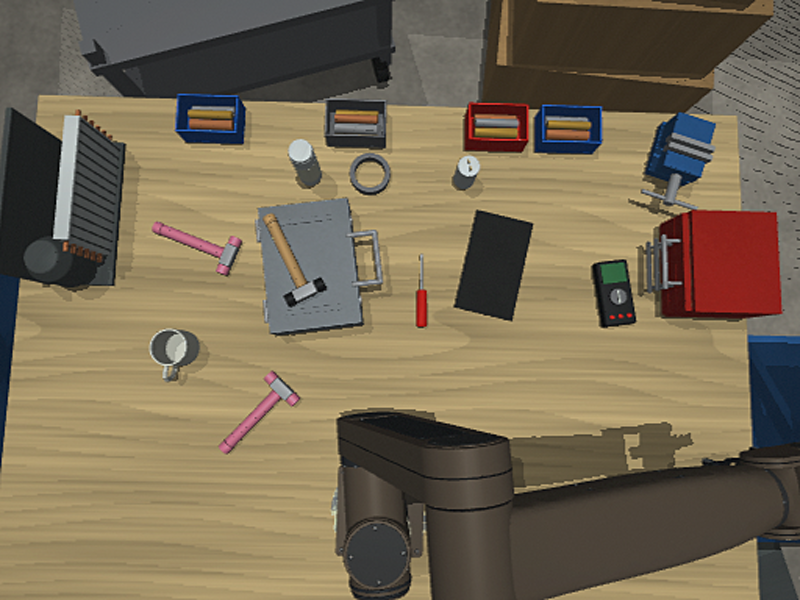

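View pics/scene0b.png

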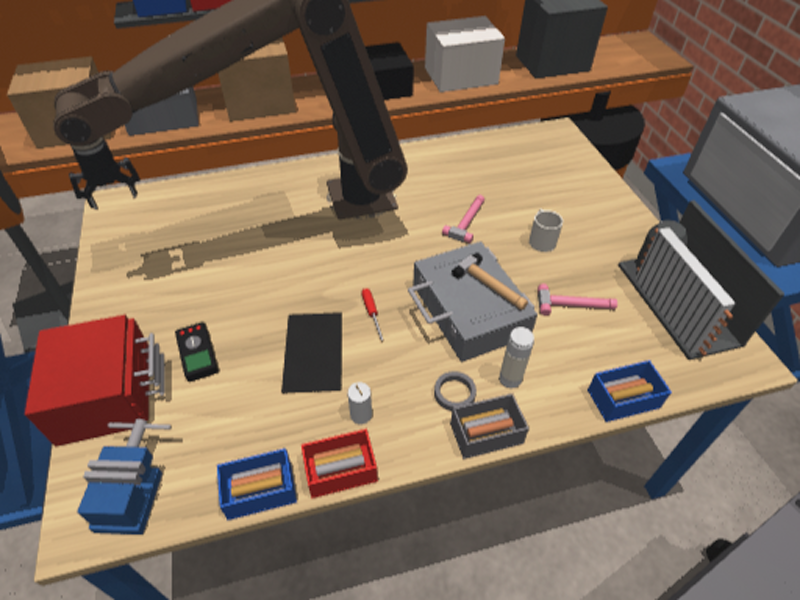

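The top view (800 px scale) shows the toolbox centred near (315,265), with its handle on the right (world −y) and the hammer on it with its head towards the robot. The mat is at (493,265) and the screwdriver lies between them. The pink hammers are at (200,247) and (260,410). Next I measure by colour masks and rays.

```bash
cat > h.py <<'E'
import numpy as np,cv2
from scipy.spatial.transform import Rotation as R
def ray(r,uv,z,T=None):
    T=r["world_from_camera"] if T is None else T
    uv=np.atleast_2d(uv).astype(float)
    d=np.c_[(uv[:,0]-r["cx"])/r["fx"],(uv[:,1]-r["cy"])/r["fy"],np.ones(len(uv))]@T[:3,:3].T
    o=T[:3,3]; return o+d*((z-o[2])/d[:,2])[:,None]
def big(m,roi):
    k=np.zeros_like(m);x0,y0,x1,y1=roi;k[y0:y1,x0:x1]=m[y0:y1,x0:x1]
    c=max(cv2.findContours(k,cv2.RETR_EXTERNAL,cv2.CHAIN_APPROX_NONE)[0],key=cv2.contourArea)
    return c[:,0,:]
def rect(p):  # world xy pts -> centre,size,long-axis angle deg
    (c,s,a)=cv2.minAreaRect((p[:,:2]*1000).astype(np.float32))
    if s[0]<s[1]: s=s[::-1];a+=90
    return np.round(c,1),np.round(s,1),round(a%180,1)
E
python3 - <<'E'
from plant import *;from h import *
r=read_camera("top");im=r["img"];hsv=cv2.cvtColor(im,cv2.COLOR_BGR2HSV);H,S,V=cv2.split(hsv)
print("mat px",im[170,316],"lid px",im[150,208],"bar",im[165,242],"handle",im[160,183],"head",im[187,195])
mat=((V<60)*255).astype(np.uint8)
print("mat",rect(ray(r,big(mat,(285,125,350,212)),.004)))
g=((S<70)&(V>70)*1).astype(np.uint8)*255
roi=(160,120,226,216)
g2=cv2.morphologyEx(g,cv2.MORPH_OPEN,np.ones((5,5)))
c=big(g2,roi);print("lid",rect(ray(r,c,.0915)))
hull=cv2.fillConvexPoly(np.zeros_like(g),cv2.convexHull(c),255)
hull=cv2.erode(hull,np.ones((3,3)))
w=((S>90)&(H>5)&(H<30)&(hull>0)).astype(np.uint8)*255
p=big(w,roi);print("wood",rect(ray(r,p,.1055)))
b=((V<60)&(hull>0)).astype(np.uint8)*255
for q in cv2.findContours(b,cv2.RETR_EXTERNAL,cv2.CHAIN_APPROX_NONE)[0]:
    if len(q)>8: print("dark",rect(ray(r,q[:,0],.1155)))
hb=((S<60)&(V>110)).astype(np.uint8)*255; hb[:, :229]=0;hb[:,247:]=0;hb[:140]=0;hb[190:]=0
p=np.argwhere(hb)[:,::-1];print("bar",len(p),rect(ray(r,p,.0885)))
v=im.copy();v[g2>0]=(0,255,0);v[w>0]=(0,0,255);v[b>0]=(255,0,0);v[hb>0]=(255,255,0)
cv2.imwrite("pics/m1.png",cv2.resize(v[100:230,140:360],None,fx=3.5,fy=3.5,interpolation=0))
E
```

```text
mat px [38 38 37] lid px [125 123 118] bar [137 128 124] handle [ 92 140 173] head [171 171 167]
mat (array([ 561.1, -253.6]), array([239.2, 136.5]), 167.7)
lid (array([537. , 170.4]), array([279.6, 210.8]), 8.3)
wood (array([566.4, 219.2]), array([173.1,  25.7]), 28.6)
dark (array([473.2, 169.4]), array([87.4, 28.7]), 118.3)
bar 160 (array([556.8,  34.8]), array([121.8,  51.3]), 1.8)
```

View pics/m1.png

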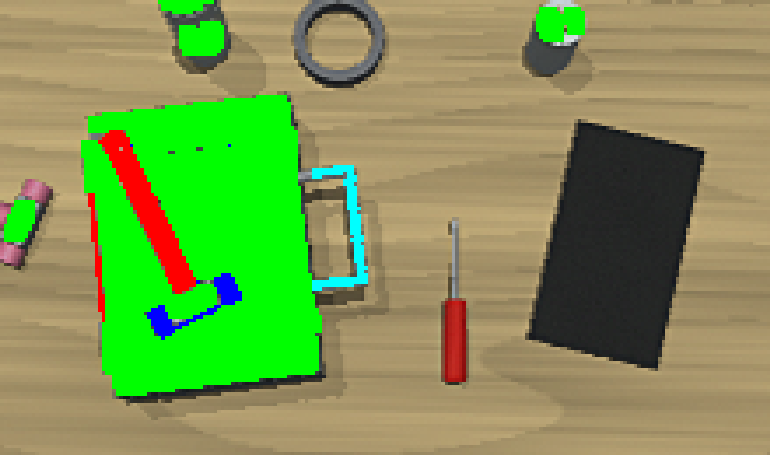

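```bash
cat >> h.py <<'E'
from plant import get_state
def st():
    s=get_state();return np.array(s["eef_pos"]),R.from_quat(s["tcp_rot"]),s
def yaw(q): z=q.apply([0,0,1]);return np.degrees(np.arctan2(z[1],z[0]))
def show(msg=""):
    p,q,s=st();print(msg,"t",round(float(s["time"]),2),"pos",np.round(p,4),"yawz",round(yaw(q),2),"down",np.round(q.apply([0,1,0]),3),"q",np.round(s["qpos"],2),"F",np.round(s["contact_force"],1),"op",round(float(s["opening"]),3))
def to(pts,yz=None,step=.04,p=None,ry=None):
    """tool down; ry = turn (deg) about tool y to reach jaw yaw yz (mod 180), then shifts"""
    p0,q,_=st();p0=p0 if p is None else np.array(p)
    y0=yaw(q)
    if yz is not None:
        d=(yz-y0+90)%180-90; n=int(np.ceil(abs(d)/7.5)) or 1
        print("turn yaw by",round(d,2),"-> rows",n,"ry each",round(-d/360/n,4)); y0+=d
    z=np.array([np.cos(np.radians(y0)),np.sin(np.radians(y0)),0]);y=np.array([0,0,-1.]);x=np.cross(y,z)
    M=np.c_[x,y,z]
    for t in pts:
        d=M.T@(np.array(t)-p0);n=max(1,int(np.ceil(np.linalg.norm(d)/step)))
        print("to",np.round(t,3),"rows",n,"each",np.round(d/.12/n,3).tolist());p0=np.array(t)
E
python3 - <<'E'
from h import *
show()
n=np.degrees(np.arctan2(-.878,.479));print("jaw yaw hammer",n)
to([[.45,-.42,.26],[.5155,.1914,.26]],n,.042)
E
```

```text
t 0.15 pos [ 0.1656 -0.6539  0.2442] yawz -75.8 down [-0.     0.002 -1.   ] q [-1.47  0.29  1.58 -0.    1.28 -0.15] F [ 0.3  0.5 -0.1] op 0.996
jaw yaw hammer -61.3849683758963
turn yaw by 14.41 -> rows 2 ry each -0.02
to [ 0.45 -0.42  0.26] rows 9 each [-0.335, -0.015, -0.064]
to [0.516 0.191 0.26 ] rows 15 each [-0.195, 0.0, -0.281]
```

send_rows(
  plan=[
    [[0, 0, 0], [0, -0.02, 0]],
    [[0, 0, 0], [0, -0.02, 0]],
    [[-0.335, -0.015, -0.064], [0, 0, 0]],
    [[-0.335, -0.015, -0.064], [0, 0, 0]],
    [[-0.335, -0.015, -0.064], [0, 0, 0]],
    [[-0.335, -0.015, -0.064], [0, 0, 0]],
    [[-0.335, -0.015, -0.064], [0, 0, 0]],
    [[-0.335, -0.015, -0.064], [0, 0, 0]],
    [[-0.335, -0.015, -0.064], [0, 0, 0]],
    [[-0.335, -0.015, -0.064], [0, 0, 0]],
    [[-0.335, -0.015, -0.064], [0, 0, 0]],
  ],
  gripper=0,
  grip_force=40,
)

```text
time: 1.25
eef_pos: [0.4512, -0.4191, 0.2612]
tcp_rot: [-0.175, 0.685, -0.685, 0.175]
contact_force: [-0.0, -0.3, -0.7]
opening: 1.001
```

send_rows(
  plan=[
    [[-0.195, 0, -0.281], [0, 0, 0]],
    [[-0.195, 0, -0.281], [0, 0, 0]],
    [[-0.195, 0, -0.281], [0, 0, 0]],
    [[-0.195, 0, -0.281], [0, 0, 0]],
    [[-0.195, 0, -0.281], [0, 0, 0]],
    [[-0.195, 0, -0.281], [0, 0, 0]],
    [[-0.195, 0, -0.281], [0, 0, 0]],
    [[-0.195, 0, -0.281], [0, 0, 0]],
  ],
)

```text
time: 2.05
eef_pos: [0.4851, -0.0923, 0.2613]
tcp_rot: [-0.175, 0.685, -0.685, 0.175]
contact_force: [0.3, 0.1, 0.0]
opening: 0.999
```

send_rows(
  plan=[
    [[-0.195, 0, -0.281], [0, 0, 0]],
    [[-0.195, 0, -0.281], [0, 0, 0]],
    [[-0.195, 0, -0.281], [0, 0, 0]],
    [[-0.195, 0, -0.281], [0, 0, 0]],
    [[-0.195, 0, -0.281], [0, 0, 0]],
    [[-0.195, 0, -0.281], [0, 0, 0]],
    [[-0.195, 0, -0.281], [0, 0, 0]],
    [[0, 0, 0], [0, 0, 0]],
    [[0, 0, 0], [0, 0, 0]],
  ],
)

```text
time: 2.95
eef_pos: [0.5158, 0.1923, 0.261]
tcp_rot: [0.176, -0.685, 0.685, -0.175]
contact_force: [0.7, -0.6, 0.2]
opening: 0.996
```

```bash
python3 - <<'E'
from h import *;from plant import read_camera
show();p,q,s=st();r=read_camera("wrist");im=r["img"]
T=np.eye(4);T[:3,:3]=q.as_matrix();T[:3,3]=p;T=T@np.array(r["mount"])
np.savez("w1.npz",im=im,T=T);cv2.imwrite("pics/w1.png",im);print(np.round(T,3).tolist(),r["fx"])
hsv=cv2.cvtColor(im,cv2.COLOR_BGR2HSV);H,S,V=cv2.split(hsv)
# project expected grip/ends
def proj(P):
    c=(np.linalg.inv(T)@np.r_[P,1])[:3];return [round(float(c[0]/c[2]*r["fx"]+r["cx"])),round(float(c[1]/c[2]*r["fy"]+r["cy"]))]
for n,P in dict(grip=[.5155,.1914,.1055],tail=[.643,.261,.1055],bar=[.5593,.0171,.0885],lidc=[.5377,.1655,.0915]).items():print(n,proj(np.array(P)))
E
```

```text
t 2.95 pos [0.5158 0.1923 0.261 ] yawz -61.28 down [-0.001 -0.001 -1.   ] q [ 0.17 -0.    1.87 -0.    1.28  1.24] F [ 0.7 -0.6  0.2] op 0.996
[[0.481, -0.839, -0.254, 0.58], [-0.876, -0.461, -0.139, 0.228], [-0.001, 0.29, -0.957, 0.389], [0.0, 0.0, 0.0, 1.0]] 302.4086663756956
grip [259, 185]
tail [259, 15]
bar [422, 222]
lidc [292, 175]
```

View pics/w1.png

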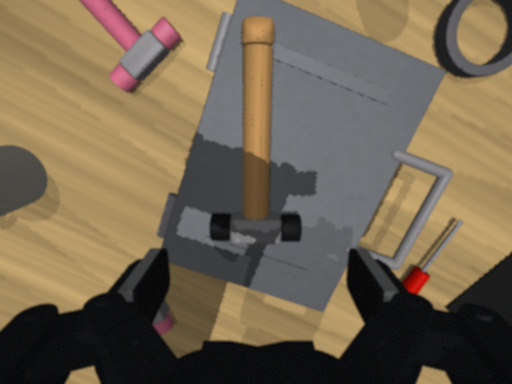

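The wrist view shows the hammer centred at column 258, tail at (258,15) and head at row 227, which matches the prediction. The bar runs (447,172)–(397,262), with its middle about 5 px from the prediction. I'll descend, grip and lift.

send_rows(
  plan=[
    [[0, 0.25, 0], [0, 0, 0]],
    [[0, 0.25, 0], [0, 0, 0]],
    [[0, 0.25, 0], [0, 0, 0]],
    [[0, 0.2, 0], [0, 0, 0]],
    [[0, 0.15, 0], [0, 0, 0]],
    [[0, 0.1, 0], [0, 0, 0]],
    [[0, 0.035, 0], [0, 0, 0]],
    [[0, 0, 0], [0, 0, 0]],
  ],
  gripper=0,
)

```text
time: 3.8
eef_pos: [0.5163, 0.191, 0.1133]
tcp_rot: [0.174, -0.685, 0.685, -0.174]
contact_force: [0.3, -0.8, 0.4]
opening: 1.0
```

send_rows(
  plan=[
    [[0, 0, 0], [0, 0, 0]],
    [[0, 0, 0], [0, 0, 0]],
    [[0, 0, 0], [0, 0, 0]],
    [[0, 0, 0], [0, 0, 0]],
    [[0, 0, 0], [0, 0, 0]],
    [[0, 0, 0], [0, 0, 0]],
    [[0, 0, 0], [0, 0, 0]],
    [[0, 0, 0], [0, 0, 0]],
  ],
  gripper=1,
  grip_force=50,
)

```text
time: 4.6
eef_pos: [0.5166, 0.1921, 0.1142]
tcp_rot: [-0.174, 0.686, -0.685, 0.175]
contact_force: [-2.0, 1.2, 5.0]
opening: 0.282
```

```bash
python3 - <<'E'
from h import *;import plant
show();print(plant.tips_ahead)
d=np.load("w1.npz");r=plant.read_camera("top")
w=plant.read_camera("wrist")
print("bar ends",np.round(ray(w,[[447,172],[397,262]],.0885,d["T"]),4))
print("lid corners",np.round(ray(w,[[443,70],[322,310]],.0915,d["T"]),4))
# mat grip target: hammer dir along mat long axis, towards -x
a=np.radians(167.7);u=np.array([np.cos(a),np.sin(a)]) # towards -x,+y
g=np.array([.5611,-.2536])+.045*u;print("mat grip",g,"jaw yaw",167.7-90)
E
```

```text
t 4.6 pos [0.5166 0.1921 0.1142] yawz -61.42 down [ 0.001  0.001 -1.   ] q [0.17 0.16 1.98 0.   1.   1.24] F [-2.   1.2  5. ] op 0.282
0.014
bar ends [[0.6152 0.0287 0.0885]
 [0.508  0.012  0.0885]]
lid corners [[0.6879 0.0946 0.0915]
 [0.4163 0.0531 0.0915]]
mat grip [ 0.51713295 -0.24401363] jaw yaw 77.69999999999999
```

send_rows(
  plan=[
    [[0, -0.03, 0], [0, 0, 0]],
    [[0, -0.05, 0], [0, 0, 0]],
    [[0, -0.1, 0], [0, 0, 0]],
    [[0, -0.2, 0], [0, 0, 0]],
    [[0, -0.2, 0], [0, 0.019, 0]],
    [[0, -0.2, 0], [0, 0.019, 0]],
    [[0, -0.2, 0], [0, 0.019, 0]],
    [[0, -0.1, 0], [0, 0.019, 0]],
    [[0, 0, 0], [0, 0.019, 0]],
    [[0, 0, 0], [0, 0.0186, 0]],
    [[0, 0, 0], [0, 0, 0]],
  ],
)

```text
time: 5.8
eef_pos: [0.516, 0.1914, 0.2433]
tcp_rot: [-0.076, -0.703, 0.703, 0.076]
contact_force: [-0.0, -0.1, -4.2]
opening: 0.277
```

```bash
python3 - <<'E'
from h import *
show();to([[.517,-.244,.245],[.517,-.244,.028]])
from plant import read_camera
cv2.imwrite("pics/w2.png",read_camera("wrist")["img"])
E
```

```text
t 5.8 pos [0.516  0.1914 0.2433] yawz -102.29 down [ 0. -0. -1.] q [ 0.17  0.01  1.89 -0.    1.24  1.96] F [-0.  -0.1 -4.2] op 0.277
to [ 0.517 -0.244  0.245] rows 11 each [-0.071, -0.001, 0.322]
to [ 0.517 -0.244  0.028] rows 6 each [0.0, 0.301, 0.0]
```

View pics/w2.png

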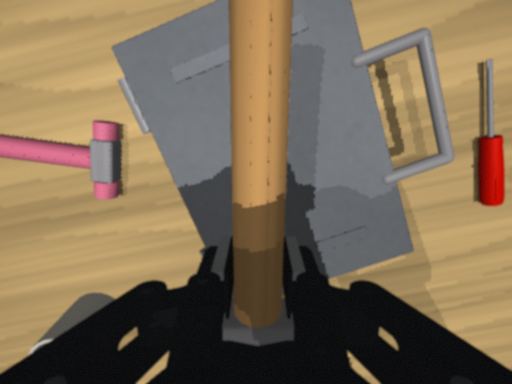

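The hammer is held level and straight, and the handle runs vertically in view at column 260. Next I move it over the mat and lower it.

send_rows(
  plan=[
    [[-0.035, 0, 0.16], [0, 0, 0]],
    [[-0.071, 0, 0.322], [0, 0, 0]],
    [[-0.071, 0, 0.322], [0, 0, 0]],
    [[-0.071, 0, 0.322], [0, 0, 0]],
    [[-0.071, 0, 0.322], [0, 0, 0]],
    [[-0.071, 0, 0.322], [0, 0, 0]],
    [[-0.071, 0, 0.322], [0, 0, 0]],
    [[-0.071, 0, 0.322], [0, 0, 0]],
    [[-0.071, 0, 0.322], [0, 0, 0]],
    [[-0.071, 0, 0.322], [0, 0, 0]],
    [[-0.071, 0, 0.322], [0, 0, 0]],
    [[-0.035, 0, 0.16], [0, 0, 0]],
  ],
)

```text
time: 7.05
eef_pos: [0.5168, -0.2464, 0.2429]
tcp_rot: [-0.076, -0.703, 0.703, 0.076]
contact_force: [0.2, -0.3, -3.4]
opening: 0.28
```

send_rows(
  plan=[
    [[0, 0, 0], [0, 0, 0]],
    [[0, 0.2, 0], [0, 0, 0]],
    [[0, 0.3, 0], [0, 0, 0]],
    [[0, 0.3, 0], [0, 0, 0]],
    [[0, 0.3, 0], [0, 0, 0]],
    [[0, 0.25, 0], [0, 0, 0]],
    [[0, 0.2, 0], [0, 0, 0]],
    [[0, 0.12, 0], [0, 0, 0]],
    [[0, 0.05, 0], [0, 0, 0]],
    [[0, 0.02, 0], [0, 0, 0]],
    [[0, 0, 0], [0, 0, 0]],
  ],
)

```text
time: 8.15
eef_pos: [0.518, -0.2436, 0.0352]
tcp_rot: [-0.076, -0.703, 0.703, 0.075]
contact_force: [-0.3, 0.4, -2.6]
opening: 0.282
```

```bash
python3 - <<'E'
from h import *
show()
E
```

```text
t 8.15 pos [ 0.518  -0.2436  0.0352] yawz -102.27 down [ 0.002 -0.001 -1.   ] q [-0.62  0.33  1.95  0.    0.86  1.17] F [-0.3  0.4 -2.6] op 0.282
```

Need about 8.5 mm more; going slowly.

send_rows(
  plan=[
    [[0, 0.02, 0], [0, 0, 0]],
    [[0, 0.02, 0], [0, 0, 0]],
    [[0, 0.015, 0], [0, 0, 0]],
    [[0, 0.01, 0], [0, 0, 0]],
    [[0, 0, 0], [0, 0, 0]],
  ],
)

```text
time: 8.65
eef_pos: [0.5173, -0.2435, 0.0268]
tcp_rot: [0.076, 0.703, -0.703, -0.076]
contact_force: [-1.6, 0.7, 0.8]
opening: 0.282
```

send_rows(
  plan=[
    [[0, 0.005, 0], [0, 0, 0]],
    [[0, 0.003, 0], [0, 0, 0]],
    [[0, 0, 0], [0, 0, 0]],
  ],
)

```text
time: 8.95
eef_pos: [0.5173, -0.2435, 0.0268]
tcp_rot: [0.075, 0.703, -0.703, -0.076]
contact_force: [-3.7, 2.0, 6.5]
opening: 0.279
```

send_rows(
  plan=[
    [[0, 0, 0], [0, 0, 0]],
    [[0, 0, 0], [0, 0, 0]],
    [[0, 0, 0], [0, 0, 0]],
    [[0, 0, 0], [0, 0, 0]],
    [[0, -0.1, 0], [0, 0, 0]],
    [[0, -0.2, 0], [0, 0, 0]],
    [[0, -0.3, 0], [0, 0, 0]],
    [[0, -0.3, 0], [0, -0.019, 0]],
    [[0, -0.3, 0], [0, -0.019, 0]],
    [[0, -0.2, 0], [0, -0.019, 0]],
    [[0, -0.1, 0], [0, 0, 0]],
    [[0, 0, 0], [0, 0, 0]],
  ],
  gripper=0,
)

```text
time: 10.15
eef_pos: [0.5181, -0.244, 0.208]
tcp_rot: [0.049, -0.704, 0.706, -0.051]
contact_force: [0.3, -0.4, 0.2]
opening: 1.001
```

```bash
python3 - <<'E'
from h import *;from plant import read_camera
show();to([[.5,.0,.225]],98.4)
r=read_camera("top");im=r["img"];cv2.imwrite("pics/t2.png",cv2.resize(im[90:230,130:370],None,fx=3.3,fy=3.3,interpolation=cv2.INTER_CUBIC))
hsv=cv2.cvtColor(im,cv2.COLOR_BGR2HSV);H,S,V=cv2.split(hsv)
E
```

```text
t 10.15 pos [ 0.5181 -0.244   0.208 ] yawz -81.92 down [ 0.004 -0.003 -1.   ] q [-0.62  0.09  1.87  0.    1.17  0.81] F [ 0.3 -0.4  0.2] op 1.001
turn yaw by 0.32 -> rows 1 ry each -0.0009
to [0.5   0.    0.225] rows 7 each [-0.021, -0.02, -0.291]
```

View pics/t2.png

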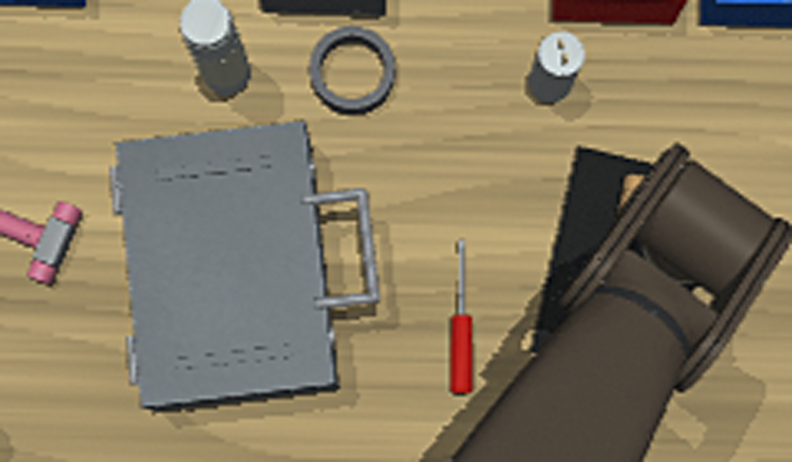

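The top crop shows the lid clear, with corners at (117,143), (304,121), (337,386) and (142,405) and the bar from (365,192) to (375,298). The hammer is under the arm on the mat.

send_rows(
  plan=[
    [[-0.01, -0.02, -0.15], [0, 0, 0]],
    [[-0.02, -0.02, -0.29], [0, 0, 0]],
    [[-0.02, -0.02, -0.29], [0, 0, 0]],
    [[-0.02, -0.02, -0.29], [0, 0, 0]],
    [[-0.02, -0.02, -0.29], [0, 0, 0]],
    [[-0.02, -0.02, -0.29], [0, 0, 0]],
    [[-0.02, -0.02, -0.29], [0, 0, 0]],
    [[-0.01, -0.02, -0.15], [0, 0, 0]],
    [[0, 0, 0], [0, 0, 0]],
    [[0, 0, 0], [0, 0, 0]],
  ],
  gripper=0.5,
)

```text
time: 11.2
eef_pos: [0.4979, 0.0021, 0.2231]
tcp_rot: [-0.052, 0.705, -0.705, 0.05]
contact_force: [0.0, 1.2, -0.0]
opening: 0.499
```

```bash
python3 - <<'E'
from h import *;from plant import read_camera
t=read_camera("top")
c=np.array([[117,143],[304,121],[337,386],[142,405]])/3.3+[130,90]
L=ray(t,c,.0915)[:,:2];print("lid corners",np.round(L,4),"centre",L.mean(0),"edges",[round(np.linalg.norm(L[i]-L[i-1]),4) for i in range(4)])
print("bar top",np.round(ray(t,np.array([[365,192],[375,298]])/3.3+[130,90],.0885),4))
show();p,q,s=st();r=read_camera("wrist");im=r["img"]
T=np.eye(4);T[:3,:3]=q.as_matrix();T[:3,3]=p;T=T@np.array(r["mount"]);np.savez("w3.npz",T=T)
cv2.imwrite("pics/w3.png",im)
to([[.56,.02,.225]])
E
```

```text
lid corners [[0.6586 0.2827]
 [0.6875 0.0882]
 [0.4099 0.0452]
 [0.3859 0.2434]] centre [0.53547838 0.16486732] edges [np.float64(0.2756), np.float64(0.1966), np.float64(0.2809), np.float64(0.1996)]
bar top [[0.6138 0.0222 0.0885]
 [0.5022 0.0088 0.0885]]
 t 11.25 pos [0.4981 0.0014 0.2233] yawz -81.78 down [-0.002  0.    -1.   ] q [-0.2  -0.09  2.02 -0.    1.21  1.23] F [ 0.3 -0.3  0.2] op 0.503
to [0.56  0.02  0.225] rows 2 each [-0.266, -0.006, -0.042]
```

View pics/w3.png

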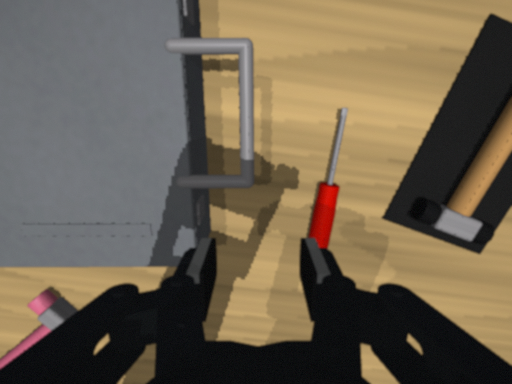

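The wrist view shows the bar at column 247, rows 42–185, parallel to the fingers' plane. The hammer lies flat on the mat at the right.

```bash
python3 - <<'E'
from h import *;from plant import read_camera
r=read_camera("wrist");T=np.load("w3.npz")["T"]
b=ray(r,[[247.5,46],[247.5,181]],.0885,T);print(np.round(b,4),b.mean(0));m=b.mean(0)
d=b[0]-b[1];print("bar dir",np.degrees(np.arctan2(d[1],d[0])))
print("lid edge",ray(r,[[183,60],[188,181]],.0915,T))
to([[m[0],m[1],.15],[m[0],m[1],.0885-.003]])
E
```

```text
[[0.6132 0.0267 0.0885]
 [0.5046 0.012  0.0885]] [0.55891217 0.01934343 0.0885    ]
bar dir 7.707869465173522
lid edge [[0.59544985 0.0755228  0.0915    ]
 [0.49782567 0.06401259 0.0915    ]]
to [0.559 0.019 0.15 ] rows 3 each [-0.173, 0.205, -0.027]
to [0.559 0.019 0.085] rows 2 each [0.0, 0.269, 0.0]
```

send_rows(
  plan=[
    [[-0.173, 0.2, -0.027], [0, 0, 0]],
    [[-0.173, 0.2, -0.027], [0, 0, 0]],
    [[-0.173, 0.2, -0.027], [0, 0, 0]],
    [[0, 0.2, 0], [0, 0, 0]],
    [[0, 0.2, 0], [0, 0, 0]],
    [[0, 0.1, 0], [0, 0, 0]],
    [[0, 0.04, 0], [0, 0, 0]],
    [[0, 0, 0], [0, 0, 0]],
  ],
)

```text
time: 12.15
eef_pos: [0.559, 0.0194, 0.0875]
tcp_rot: [-0.051, 0.705, -0.705, 0.05]
contact_force: [-0.2, -0.1, 0.5]
opening: 0.497
```

send_rows(
  plan=[
    [[0, 0, 0], [0, 0, 0]],
    [[0, 0, 0], [0, 0, 0]],
    [[0, 0, 0], [0, 0, 0]],
    [[0, 0, 0], [0, 0, 0]],
    [[0, 0, 0], [0, 0, 0]],
    [[0, 0, 0], [0, 0, 0]],
  ],
  gripper=1,
  grip_force=30,
)

```text
time: 12.75
eef_pos: [0.56, 0.0202, 0.0893]
tcp_rot: [-0.05, 0.705, -0.705, 0.051]
contact_force: [-2.0, 2.1, 6.5]
opening: 0.129
```

```bash
python3 - <<'E'
from h import *
show();p,q,s=st()
# arc: grasp in case frame, hinge 0.25 ahead along +case x
th=np.linspace(0,1.85,25);sy=0.25*(1-np.cos(th));sz=0.25*np.sin(th)
for i in range(1,25): print(i,round(np.degrees(th[i]),1),"tool y,z units",np.round([-(sz[i]-sz[i-1])/.12,-(sy[i]-sy[i-1])/.12],3))
e=p+np.array([-.144*sy[-1],.9895*sy[-1],sz[-1]]);print("end",e)
E
```

```text
t 12.75 pos [0.56   0.0202 0.0893] yawz -81.78 down [ 0.002  0.    -1.   ] q [-0.15  0.22  1.97  0.    0.95  1.28] F [-2.   2.1  6.5] op 0.129
1 4.4 tool y,z units [-0.16  -0.006]
2 8.8 tool y,z units [-0.159 -0.019]
3 13.2 tool y,z units [-0.158 -0.031]
4 17.7 tool y,z units [-0.155 -0.043]
5 22.1 tool y,z units [-0.151 -0.055]
6 26.5 tool y,z units [-0.146 -0.066]
7 30.9 tool y,z units [-0.141 -0.077]
8 35.3 tool y,z units [-0.134 -0.088]
9 39.7 tool y,z units [-0.127 -0.098]
10 44.2 tool y,z units [-0.119 -0.107]
11 48.6 tool y,z units [-0.111 -0.116]
12 53.0 tool y,z units [-0.101 -0.124]
13 57.4 tool y,z units [-0.092 -0.132]
14 61.8 tool y,z units [-0.081 -0.139]
15 66.2 tool y,z units [-0.07  -0.144]
16 70.7 tool y,z units [-0.059 -0.149]
17 75.1 tool y,z units [-0.047 -0.153]
18 79.5 tool y,z units [-0.035 -0.157]
19 83.9 tool y,z units [-0.023 -0.159]
20 88.3 tool y,z units [-0.011 -0.16 ]
21 92.7 tool y,z units [ 0.002 -0.161]
22 97.2 tool y,z units [ 0.014 -0.16 ]
23 101.6 tool y,z units [ 0.026 -0.158]
24 106.0 tool y,z units [ 0.038 -0.156]
end [0.51404206 0.33572338 0.32962008]
```

send_rows(
  plan=[
    [[0, -0.08, -0.002], [0, 0, 0]],
    [[0, -0.08, -0.004], [0, 0, 0]],
    [[0, -0.159, -0.019], [0, 0, 0]],
    [[0, -0.158, -0.031], [0, 0, 0]],
    [[0, -0.155, -0.043], [0, 0, 0]],
    [[0, -0.151, -0.055], [0, 0, 0]],
    [[0, -0.146, -0.066], [0, 0, 0]],
  ],
)

```text
time: 13.45
eef_pos: [0.5561, 0.0458, 0.1998]
tcp_rot: [0.05, -0.705, 0.706, -0.052]
contact_force: [4.6, 1.8, -4.0]
opening: 0.126
```

```bash
python3 - <<'E'
from h import *
show();p,q,s=st()
c=np.array([-.1434,.9896]);print("travel",(p[:2]-[.56,.0202])@c,p[2]-.0893,"expect",.25*(1-np.cos(.4625)),.25*np.sin(.4625))
E
```

```text
t 13.45 pos [0.5561 0.0458 0.1998] yawz -81.77 down [ 0.003 -0.001 -1.   ] q [-0.1   0.07  1.91 -0.    1.16  1.33] F [ 4.6  1.8 -4. ] op 0.126
travel 0.025930984682779615 0.11047005528920482 expect 0.026265042937092614 0.11154671213468814
```

Tracking well; I'll continue along the arc.

send_rows(
  plan=[
    [[0, -0.141, -0.077], [0, 0, 0]],
    [[0, -0.134, -0.088], [0, 0, 0]],
    [[0, -0.127, -0.098], [0, 0, 0]],
    [[0, -0.119, -0.107], [0, 0, 0]],
    [[0, -0.111, -0.116], [0, 0, 0]],
    [[0, -0.101, -0.124], [0, 0, 0]],
    [[0, -0.092, -0.132], [0, 0, 0]],
    [[0, -0.081, -0.139], [0, 0, 0]],
  ],
)

```text
time: 14.25
eef_pos: [0.541, 0.149, 0.3116]
tcp_rot: [0.049, -0.703, 0.708, -0.052]
contact_force: [1.9, -5.9, 5.4]
opening: 0.128
```

send_rows(
  plan=[
    [[0, -0.07, -0.144], [0, 0, 0]],
    [[0, -0.059, -0.149], [0, 0, 0]],
    [[0, -0.047, -0.153], [0, 0, 0]],
    [[0, -0.035, -0.157], [0, 0, 0]],
    [[0, -0.023, -0.159], [0, 0, 0]],
    [[0, -0.011, -0.16], [0, 0, 0]],
  ],
)

```text
time: 14.85
eef_pos: [0.5246, 0.2603, 0.3398]
tcp_rot: [0.05, -0.705, 0.706, -0.052]
contact_force: [2.0, -1.1, 7.3]
opening: 0.12
```

```bash
python3 - <<'E'
from h import *
show();p,q,s=st()
c=np.array([-.1434,.9896]);u=(p[:2]-[.56,.0202])@c;w=p[2]-.0893;print("travel",u,w,"th",np.degrees(np.arctan2(w,.25-u)),"r",np.hypot(w,.25-u))
E
```

```text
t 14.85 pos [0.5246 0.2603 0.3398] yawz -81.79 down [ 0.003 -0.002 -1.   ] q [ 0.29  0.03  1.69 -0.    1.41  1.72] F [ 2.  -1.1  7.3] op 0.12
travel 0.24266080032509335 0.250490344220715 th 88.32175207410705 r 0.2505978379788629
```

send_rows(
  plan=[
    [[0, 0, -0.12], [0, 0, 0]],
    [[0, 0.004, -0.12], [0, 0, 0]],
    [[0, 0.01, -0.11], [0, 0, 0]],
    [[0, 0.014, -0.1], [0, 0, 0]],
    [[0, 0.015, -0.08], [0, 0, 0]],
    [[0, 0.01, -0.05], [0, 0, 0]],
    [[0, 0, 0], [0, 0, 0]],
  ],
)

```text
time: 15.55
eef_pos: [0.5143, 0.3298, 0.3303]
tcp_rot: [-0.051, 0.705, -0.705, 0.051]
contact_force: [3.4, 1.3, 2.7]
opening: 0.128
```

```bash
python3 - <<'E'
from h import *
show();p,q,s=st()
c=np.array([-.1434,.9896]);u=(p[:2]-[.56,.0202])@c;w=p[2]-.0893;print("travel",u,w,"th",np.degrees(np.arctan2(w,.25-u)),"r",np.hypot(w,.25-u))
E
```

```text
t 15.55 pos [0.5143 0.3298 0.3303] yawz -81.74 down [-0.001  0.001 -1.   ] q [0.4  0.09 1.64 0.   1.4  1.83] F [3.4 1.3 2.7] op 0.128
travel 0.3129356790164549 0.24096187637265026 th 104.63780563422641 r 0.24904522793719744
```

Another 1.4° to the stop; I'll creep on until it presses.

send_rows(
  plan=[
    [[0, 0.005, -0.02], [0, 0, 0]],
    [[0, 0.005, -0.02], [0, 0, 0]],
    [[0, 0.004, -0.015], [0, 0, 0]],
    [[0, 0, 0], [0, 0, 0]],
  ],
)

```text
time: 15.95
eef_pos: [0.5135, 0.3353, 0.3288]
tcp_rot: [0.051, -0.705, 0.705, -0.05]
contact_force: [3.2, 0.3, 0.1]
opening: 0.127
```

send_rows(
  plan=[
    [[0, 0.004, -0.015], [0, 0, 0]],
    [[0, 0, 0], [0, 0, 0]],
    [[0, 0, 0], [0, 0, 0]],
  ],
)

```text
time: 16.25
eef_pos: [0.5132, 0.3371, 0.3283]
tcp_rot: [0.051, -0.705, 0.706, -0.05]
contact_force: [3.1, -0.6, 0.1]
opening: 0.12
```

send_rows(
  plan=[
    [[0, 0.005, -0.015], [0, 0, 0]],
    [[0, 0.005, -0.015], [0, 0, 0]],
    [[0, 0, 0], [0, 0, 0]],
    [[0, 0, 0], [0, 0, 0]],
  ],
)

```text
time: 16.65
eef_pos: [0.513, 0.3387, 0.328]
tcp_rot: [0.051, -0.703, 0.707, -0.05]
contact_force: [2.7, -6.9, 1.6]
opening: 0.122
```

send_rows(
  plan=[
    [[0, 0, 0], [0, 0, 0]],
    [[0, 0, 0], [0, 0, 0]],
    [[0, 0, 0], [0, 0, 0]],
    [[0, -0.1, 0], [0, 0, 0]],
    [[0, -0.2, 0], [0, 0, 0]],
    [[0, -0.2, 0], [0, 0, 0]],
    [[0, -0.1, 0], [0, 0, 0]],
    [[0, 0, 0], [0, 0, 0]],
  ],
  gripper=0.5,
)

```text
time: 17.45
eef_pos: [0.5132, 0.3414, 0.403]
tcp_rot: [-0.049, 0.706, -0.705, 0.053]
contact_force: [-0.1, 0.0, 0.3]
opening: 0.499
```

```bash
python3 - <<'E'
from h import *;from plant import read_camera
show()
t=read_camera("top");s=read_camera("scene")
v=np.hstack([cv2.resize(t["img"][80:240,120:360],(400,267)),cv2.resize(s["img"][100:260,160:400],(400,267))])
cv2.imwrite("pics/c4.png",v)
# mat-side hammer measure
H,S,V=cv2.split(cv2.cvtColor(t["img"],cv2.COLOR_BGR2HSV))
w=((S>90)&(H>5)&(H<30)).astype(np.uint8)*255
m=cv2.fillConvexPoly(np.zeros_like(w),cv2.convexHull(big(((V<60)*255).astype(np.uint8),(285,125,350,212))),255)
w&=cv2.erode(m,np.ones((3,3)));print("wood",rect(ray(t,big(w,(285,125,350,212)),.018)))
to([[.517,-.244,.25],[.517,-.244,.0268]],-102.3,.045)
E
```

```text
t 17.45 pos [0.5132 0.3414 0.403 ] yawz -81.76 down [ 0.005  0.002 -1.   ] q [0.42 0.08 1.53 0.   1.53 1.85] F [-0.1  0.   0.3] op 0.499
wood (array([ 572.8, -257.7]), array([175.2,  27.9]), 167.0)
turn yaw by -20.53 -> rows 3 ry each 0.019
to [ 0.517 -0.244  0.25 ] rows 14 each [-0.077, 0.089, 0.34]
to [ 0.517 -0.244  0.027] rows 5 each [0.0, 0.372, 0.0]
```

View pics/c4.png

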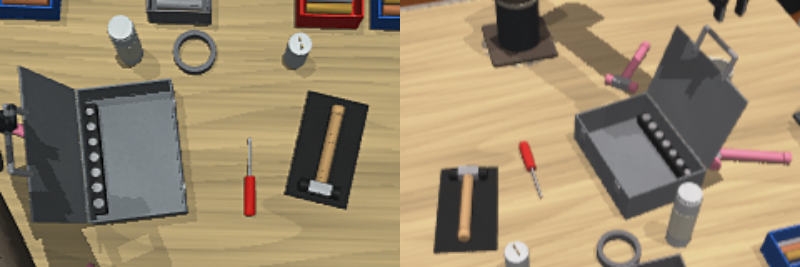

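The composite shows the lid open and leaning back on its stop, and the hammer flat on the mat. Measured grip point is (0.516, −0.245), as placed. Next I fetch the hammer.

send_rows(
  plan=[
    [[0, 0, 0], [0, 0.019, 0]],
    [[0, 0, 0], [0, 0.019, 0]],
    [[0, 0, 0], [0, 0.019, 0]],
    [[-0.077, 0, 0.34], [0, 0, 0]],
    [[-0.077, 0, 0.34], [0, 0, 0]],
    [[-0.077, 0, 0.34], [0, 0, 0]],
    [[-0.077, 0.1, 0.34], [0, 0, 0]],
    [[-0.077, 0.1, 0.34], [0, 0, 0]],
    [[-0.077, 0.1, 0.34], [0, 0, 0]],
    [[-0.077, 0.12, 0.34], [0, 0, 0]],
  ],
  gripper=0,
)

```text
time: 18.55
eef_pos: [0.5142, 0.0465, 0.3472]
tcp_rot: [0.075, 0.703, -0.703, -0.077]
contact_force: [0.2, 0.2, 0.2]
opening: 1.001
```

send_rows(
  plan=[
    [[-0.077, 0.12, 0.34], [0, 0, 0]],
    [[-0.077, 0.12, 0.34], [0, 0, 0]],
    [[-0.077, 0.12, 0.34], [0, 0, 0]],
    [[-0.077, 0.12, 0.34], [0, 0, 0]],
    [[-0.077, 0.12, 0.34], [0, 0, 0]],
    [[-0.077, 0.12, 0.34], [0, 0, 0]],
    [[-0.077, 0.12, 0.34], [0, 0, 0]],
    [[0, 0, 0], [0, 0, 0]],
    [[0, 0, 0], [0, 0, 0]],
  ],
)

```text
time: 19.45
eef_pos: [0.5163, -0.2448, 0.2461]
tcp_rot: [0.075, 0.704, -0.702, -0.078]
contact_force: [-0.3, 0.8, 0.5]
opening: 0.999
```

```bash
python3 - <<'E'
from h import *;from plant import read_camera
show();to([[.5165,-.2443,.15],[.5165,-.2443,.0265]])
p,q,s=st();r=read_camera("wrist");im=r["img"]
H,S,V=cv2.split(cv2.cvtColor(im,cv2.COLOR_BGR2HSV))
T=np.eye(4);T[:3,:3]=q.as_matrix();T[:3,3]=p;T=T@np.array(r["mount"])
m=cv2.fillConvexPoly(np.zeros_like(H),cv2.convexHull(big(((V<60)*255).astype(np.uint8),(60,0,460,240))),255)
w=((S>90)&(H>5)&(H<30)&(cv2.erode(m,np.ones((5,5)))>0)).astype(np.uint8)*255
print("wood",rect(ray(r,big(w,(150,0,360,240)),.018,T)))
E
```

```text
t 19.45 pos [ 0.5163 -0.2448  0.2461] yawz -102.41 down [-0.004  0.003 -1.   ] q [-0.62  0.06  1.83  0.    1.25  1.17] F [-0.3  0.8  0.5] op 0.999
to [ 0.516 -0.244  0.15 ] rows 3 each [-0.0, 0.267, -0.001]
to [ 0.516 -0.244  0.026] rows 4 each [0.0, 0.257, 0.0]
wood (array([ 570.2, -255.8]), array([179.9,  30. ]), 167.4)
```

send_rows(
  plan=[
    [[0, 0.2, 0], [0, 0, 0]],
    [[0, 0.3, 0], [0, 0, 0]],
    [[0, 0.3, 0], [0, 0, 0]],
    [[0, 0.3, 0], [0, 0, 0]],
    [[0, 0.3, 0], [0, 0, 0]],
    [[0, 0.2, 0], [0, 0, 0]],
    [[0, 0.12, 0], [0, 0, 0]],
    [[0, 0.06, 0], [0, 0, 0]],
    [[0, 0.03, 0], [0, 0, 0]],
    [[0, 0, 0], [0, 0, 0]],
  ],
)

```text
time: 20.5
eef_pos: [0.5181, -0.2449, 0.0322]
tcp_rot: [-0.076, -0.703, 0.703, 0.075]
contact_force: [-0.0, -0.6, -0.6]
opening: 1.0
```

send_rows(
  plan=[
    [[0, 0, 0], [0, 0, 0]],
    [[0, 0, 0], [0, 0, 0]],
    [[0, 0, 0], [0, 0, 0]],
    [[0, 0, 0], [0, 0, 0]],
    [[0, 0, 0], [0, 0, 0]],
    [[0, 0, 0], [0, 0, 0]],
    [[0, 0, 0], [0, 0, 0]],
  ],
  gripper=1,
  grip_force=50,
)

```text
time: 21.2
eef_pos: [0.5178, -0.245, 0.0321]
tcp_rot: [-0.076, -0.703, 0.703, 0.076]
contact_force: [-1.5, 1.7, 5.6]
opening: 0.269
```

Gripped about 5 mm too high, so I'll reopen, go lower and regrip.

send_rows(
  plan=[
    [[0, 0, 0], [0, 0, 0]],
    [[0, 0, 0], [0, 0, 0]],
    [[0, 0, 0], [0, 0, 0]],
    [[0, 0.03, 0], [0, 0, 0]],
    [[0, 0.02, 0], [0, 0, 0]],
    [[0, 0.015, 0], [0, 0, 0]],
    [[0, 0, 0], [0, 0, 0]],
    [[0, 0, 0], [0, 0, 0]],
  ],
  gripper=0,
)

```text
time: 22.0
eef_pos: [0.5174, -0.2448, 0.0233]
tcp_rot: [0.076, 0.703, -0.703, -0.076]
contact_force: [0.6, -0.6, 0.4]
opening: 0.996
```

```bash
python3 - <<'E'
from h import *
show()
E
```

```text
t 22.0 pos [ 0.5174 -0.2448  0.0233] yawz -102.3 down [-0.  0. -1.] q [-0.62  0.35  1.95 -0.    0.84  1.17] F [ 0.6 -0.6  0.4] op 0.996
```

send_rows(
  plan=[
    [[0, 0, 0], [0, 0, 0]],
    [[0, 0, 0], [0, 0, 0]],
    [[0, 0, 0], [0, 0, 0]],
    [[0, 0, 0], [0, 0, 0]],
    [[0, 0, 0], [0, 0, 0]],
    [[0, 0, 0], [0, 0, 0]],
    [[0, 0, 0], [0, 0, 0]],
  ],
  gripper=1,
  grip_force=50,
)

```text
time: 22.7
eef_pos: [0.5176, -0.245, 0.0238]
tcp_rot: [-0.076, -0.703, 0.703, 0.076]
contact_force: [-0.7, -0.6, 2.5]
opening: 0.283
```

send_rows(
  plan=[
    [[0, -0.03, 0], [0, 0, 0]],
    [[0, -0.05, 0], [0, 0, 0]],
    [[0, -0.1, 0], [0, 0, 0]],
    [[0, -0.2, 0], [0, 0, 0]],
    [[0, -0.3, 0], [0, -0.014, 0]],
    [[0, -0.3, 0], [0, -0.014, 0]],
    [[0, -0.3, 0], [0, -0.014, 0]],
    [[0, -0.3, 0], [0, -0.015, 0]],
    [[0, -0.2, 0], [0, 0, 0]],
    [[0, -0.1, 0], [0, 0, 0]],
    [[0, 0, 0], [0, 0, 0]],
  ],
)

```text
time: 23.8
eef_pos: [0.518, -0.2451, 0.2514]
tcp_rot: [0.049, -0.704, 0.706, -0.052]
contact_force: [0.1, 0.0, -4.5]
opening: 0.287
```

```bash
python3 - <<'E'
from h import *
show();to([[.4947,.1457,.24]],98.3)
E
```

```text
t 23.8 pos [ 0.518  -0.2451  0.2514] yawz -81.78 down [ 0.003 -0.002 -1.   ] q [-0.62  0.06  1.83  0.    1.25  0.81] F [ 0.1  0.  -4.5] op 0.287
turn yaw by 0.08 -> rows 1 ry each -0.0002
to [0.495 0.146 0.24 ] rows 10 each [-0.028, 0.01, -0.325]
```

send_rows(
  plan=[
    [[-0.014, 0, -0.16], [0, 0, 0]],
    [[-0.028, 0, -0.325], [0, 0, 0]],
    [[-0.028, 0, -0.325], [0, 0, 0]],
    [[-0.028, 0, -0.325], [0, 0, 0]],
    [[-0.028, 0, -0.325], [0, 0, 0]],
    [[-0.028, 0, -0.325], [0, 0, 0]],
    [[-0.028, 0, -0.325], [0, 0, 0]],
    [[-0.028, 0, -0.325], [0, 0, 0]],
    [[-0.028, 0, -0.325], [0, 0, 0]],
    [[-0.028, 0, -0.325], [0, 0, 0]],
    [[-0.014, 0, -0.165], [0, 0, 0]],
    [[0, 0, 0], [0, 0, 0]],
  ],
)

```text
time: 25.0
eef_pos: [0.4925, 0.1489, 0.2463]
tcp_rot: [-0.054, 0.706, -0.705, 0.05]
contact_force: [0.9, -1.1, -3.9]
opening: 0.278
```

send_rows(
  plan=[
    [[0, 0.2, 0], [0, 0, 0]],
    [[0, 0.2, 0], [0, 0, 0]],
    [[0, 0.2, 0], [0, 0, 0]],
    [[0, 0.1, 0], [0, 0, 0]],
    [[0, 0, 0], [0, 0, 0]],
    [[0, 0, 0], [0, 0, 0]],
  ],
)

```text
time: 25.6
eef_pos: [0.495, 0.1458, 0.1652]
tcp_rot: [0.051, -0.705, 0.705, -0.051]
contact_force: [-0.4, 0.0, -3.5]
opening: 0.282
```

```bash
python3 - <<'E'
from h import *;from plant import read_camera
show();to([[.4947,.1457,.03]])
w=read_camera("wrist")["img"];t=read_camera("top")["img"][90:230,120:320]
cv2.imwrite("pics/w5.png",np.hstack([cv2.resize(w,(400,300)),cv2.resize(t,(400,300))]))
E
```

```text
t 25.6 pos [0.495  0.1458 0.1652] yawz -81.8 down [-0. -0. -1.] q [ 0.09  0.02  2.03 -0.    1.09  1.52] F [-0.4  0.  -3.5] op 0.282
to [0.495 0.146 0.03 ] rows 4 each [0.001, 0.282, 0.0]
```

View pics/w5.png

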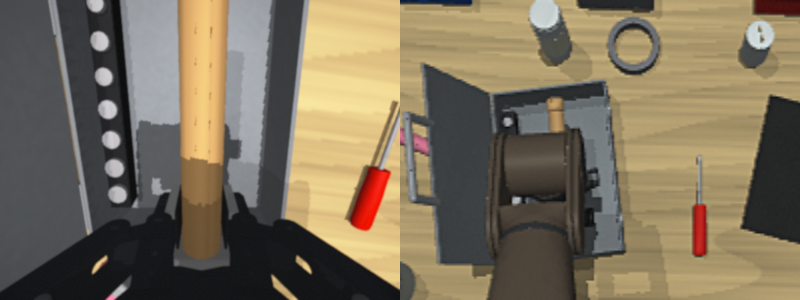

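The hammer is held parallel to the box and hangs over the bare floor, clear of the socket rail and walls. I'll lower it in.

send_rows(
  plan=[
    [[0, 0.15, 0], [0, 0, 0]],
    [[0, 0.2, 0], [0, 0, 0]],
    [[0, 0.2, 0], [0, 0, 0]],
    [[0, 0.2, 0], [0, 0, 0]],
    [[0, 0.15, 0], [0, 0, 0]],
    [[0, 0.1, 0], [0, 0, 0]],
    [[0, 0.05, 0], [0, 0, 0]],
    [[0, 0.02, 0], [0, 0, 0]],
    [[0, 0, 0], [0, 0, 0]],
    [[0, 0, 0], [0, 0, 0]],
  ],
)

```text
time: 26.7
eef_pos: [0.4958, 0.1461, 0.0377]
tcp_rot: [-0.05, 0.705, -0.705, 0.051]
contact_force: [0.7, -0.2, -3.3]
opening: 0.283
```

```bash
python3 - <<'E'
from h import *
show()
E
```

```text
t 26.7 pos [0.4958 0.1461 0.0377] yawz -81.77 down [ 0.002  0.    -1.   ] q [0.09 0.22 2.09 0.   0.83 1.52] F [ 0.7 -0.2 -3.3] op 0.283
```

send_rows(
  plan=[
    [[0, 0.03, 0], [0, 0, 0]],
    [[0, 0.03, 0], [0, 0, 0]],
    [[0, 0.02, 0], [0, 0, 0]],
    [[0, 0.015, 0], [0, 0, 0]],
    [[0, 0.01, 0], [0, 0, 0]],
    [[0, 0, 0], [0, 0, 0]],
  ],
)

```text
time: 27.3
eef_pos: [0.4949, 0.146, 0.024]
tcp_rot: [-0.051, 0.705, -0.705, 0.051]
contact_force: [0.6, -0.3, -3.0]
opening: 0.288
```

send_rows(
  plan=[
    [[0, 0.008, 0], [0, 0, 0]],
    [[0, 0.005, 0], [0, 0, 0]],
    [[0, 0, 0], [0, 0, 0]],
    [[0, 0, 0], [0, 0, 0]],
  ],
)

```text
time: 27.7
eef_pos: [0.4951, 0.146, 0.0238]
tcp_rot: [0.051, -0.705, 0.705, -0.05]
contact_force: [-3.4, -0.8, 5.3]
opening: 0.281
```

send_rows(
  plan=[
    [[0, 0, 0], [0, 0, 0]],
    [[0, 0, 0], [0, 0, 0]],
    [[0, 0, 0], [0, 0, 0]],
    [[0, 0, 0], [0, 0, 0]],
    [[0, -0.05, 0], [0, 0, 0]],
    [[0, -0.15, 0], [0, 0, 0]],
    [[0, -0.3, 0], [0, 0, 0]],
    [[0, -0.3, 0], [0, 0, 0]],
    [[0, -0.3, 0], [0, 0, 0]],
    [[0, -0.3, 0], [0, 0, 0]],
    [[0, -0.3, 0], [0, 0, 0]],
    [[0, -0.2, 0], [0, 0, 0]],
  ],
  gripper=0.25,
)

```text
time: 28.9
eef_pos: [0.4956, 0.1461, 0.2542]
tcp_rot: [-0.049, 0.705, -0.705, 0.052]
contact_force: [-0.2, -0.2, 0.5]
opening: 0.749
```

send_rows(
  plan=[
    [[0, 0, 0.2], [0, 0, 0]],
    [[0, 0, 0.35], [0, 0, 0]],
    [[0, 0, 0.35], [0, 0, 0]],
    [[0, 0, 0.35], [0, 0, 0]],
    [[0, 0, 0.35], [0, 0, 0]],
    [[0, 0, 0.35], [0, 0, 0]],
    [[0, 0, 0.2], [0, 0, 0]],
    [[0, 0, 0], [0, 0, 0]],
    [[0, 0, 0], [0, 0, 0]],
  ],
)

```text
time: 29.8
eef_pos: [0.5316, -0.1094, 0.2506]
tcp_rot: [-0.05, 0.706, -0.705, 0.05]
contact_force: [0.8, 0.5, 0.4]
opening: 0.754
```

```bash
python3 - <<'E'
from h import *;from plant import read_camera
show()
t=read_camera("top");s=read_camera("scene")
v=np.hstack([cv2.resize(t["img"][80:240,80:320],(400,267)),cv2.resize(s["img"][100:260,200:440],(400,267))])
cv2.imwrite("pics/f6.png",v)
E
```

```text
t 29.8 pos [ 0.5316 -0.1094  0.2506] yawz -81.85 down [-0.     0.001 -1.   ] q [-0.39 -0.01  1.9   0.    1.26  1.04] F [0.8 0.5 0.4] op 0.754
```

View pics/f6.png

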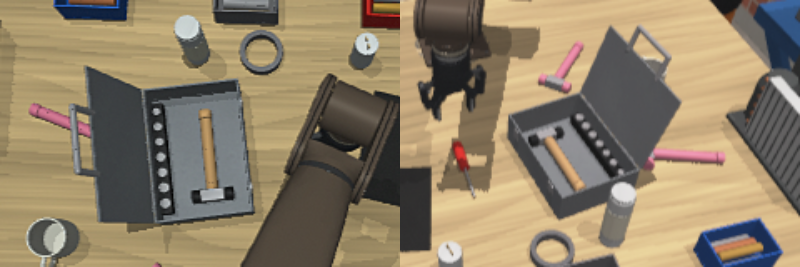

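The hammer lies flat on the bare floor, clear of the rail and walls. The lid is still open on its stop, the bystanders look unmoved, and the robot is clear.

```bash
python3 -c "
from plant import *;print(sign_off())"
```

```text
the job is handed in; nothing more can be done
None
```

The job is done and handed in at about 30 s of robot time. I laid the hammer on the mat, swung the lid along its arc to its stop, then laid the hammer flat on the bare floor of the toolbox.

- **Last checks:** The final top and scene pictures show the hammer flat in the box, clear of the socket rail and walls. The lid is open and leaning back, the other things look where they were, and the gripper is clear of everything. The measured forces stayed below about 10 N at the end of every move.
- **Departures from plan:** My first regrip of the hammer on the mat was about 5 mm too high. I reopened and regripped lower before lifting. The lid met its stop a little past the computed angle, showing as about 7 N back on the tool. I judged the final lid angle and the bystanders from the pictures, without measuring them again.

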